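Pin the sliding block of the chair-leg jig

ROBOT

A 7-joint arm with a two-finger parallel gripper is mounted at the origin on the work surface. World frame = base frame: x ahead of the robot, y to its left, z up, the work surface at z = 0. Lengths are in m, angles in rad, forces in N, time in s.
With the tool pointing down it reaches from about 0.4 to 0.85 m from the base axis. Payload 10.4 kg.
Tool frame: the origin (TCP) lies midway between the tips of the shut fingers; the grasp point (between the pads) lies 19 mm behind it; z points along the fingers, x is the direction in which the jaws open and shut, and the axes are right-handed (so a half turn about z gives the same grasp; the last joint's range is limited). The gripper opens to 85 mm and grips with 20 to 120 N. Pads are 22 mm wide; open, the fingers measure 114 mm over their backs; the gripper's body (76 mm by 85 mm) begins 54 mm behind the grasp point. The pads swing forward as they close: fully open they stand 13 mm farther back than shut.
Start: joints at [-1.259, 0.332, -0.065, 1.46, 0.022, 1.35, -0.088], TCP at [0.205, 0.59, 0.231] pointing down, gripper open.
Joint ranges: [-2.6, 2.6], [-0.5, 2.12], [-1.47, 1.34], [0.16, 2.42], [-1.27, 4.41], [0.06, 2.06], [-2.6, 2.6]. Speed limits (rad/s): [2.22, 2.22, 2.79, 2.79, 3.14, 3.14, 3.14].

INTERFACE

Orientations are given as a unit quaternion [x, y, z, w].
In Python, from workcell import manip, cams gives the robot as it stands.
- The arm moves only by the tool move_arm, never from a script. Its argument "moves" is a list of rows, each a list of 7 numbers: the turn, a rotation vector about the tool's x, y, z in degrees, then the shift along the tool's x, y, z in m, then the finger opening in m, from 0 to 0.0854. A call has 1 to 10 rows; each row is the pose to reach, as a shift and turn from the pose commanded when the call began, along the tool's axes at that moment; what a row does not reach only later rows make up. A row lasts 1/10 s, in which the tool goes at most 50 mm and 8.59 degrees, less where a joint would pass 70% of its speed; a pose out of reach is approached as far as the arm can. A call with a gripper value outside its range is refused whole. The fingers move at their own pace and stop on an object; "grip_force" is the grip in N (left out, the last holds). Time passes only in rows, so rows that repeat a pose let the fingers close. It gives the time, the measured TCP pose, the force and the opening at its end, in the units of the state.
- manip.get_obs(): the state, without advancing time (a new reading comes with each control period).
- cams.camera(name): name is "scene" or "top" or "wrist"; returns the picture (480x640x3 uint8, red, green, blue); there is no depth.
- cams.camera_params(name): a dict with "fx", "fy", "cx", "cy" (pixels), "dist_coeffs" ([k1, k2, p1, p2, k3] as OpenCV has them; the pictures are not rectified), "xyz" and "rotation" of the camera in the world. Camera axes: x right, y up, looking along -z (the intrinsics and any distortion apply to the point x, -y, -z); pixel columns grow to the right and rows downward; lengths in m; the calibration is good to about 2 mm. A picture is of the moment at which its call begins: read the wrist's pose just before it. camera_params takes no time and is no camera call; for the wrist camera it gives the pose at the moment of the call.
- manip.hand_in(): hands the job in, once; it reports no verdict.
The state is a dict: "clock": time; "joint_pos": joint angles; "joint_velocities": joint speeds; "tau": joint torques, N m; "position": TCP position; "ee_rot": TCP orientation; "ft_force": force on the tool from outside, world axes, zero at the start; "torque": the same for the moment, N m; "grip_width": opening from 0.0 (shut) to 1.0 (fully open).
Only numpy, scipy, OpenCV 4.12 (cv2) and the standard library are available. Lean on these libraries where they do the work, as an engineer would, in place of code of your own. Each camera call takes 0.05 s, during which the arm holds its last target. There are 200 camera calls.

TASK

Slide the jig's block fully home against its stop so that its bush comes into line under the bush in the bridge, and only then take the long pin from the rack and thread it from above through the bridge's bush and on through the block's bush. Finish while still holding the pin in the gripper, upright and still, spanning both bushes: its tip showing clearly below the block and the underside of its wooden knob still clearly above the bridge, as a helper is about to slip a washer under the knob and a clip on the tip. Do not let go, and leave the short pin and the other things on the bench where they are.

Things in the scene. Friction and masses are not known exactly. Their poses are not given: they have to be found in the camera images.
- jig: Jig fixed to the bench on a plywood base 150 (x) x 300 (y -210 to +90) x 18 mm. Origin on the bench right under the axis of the bridge's bush, z up. Wooden post at x -65 to -35, y -25 to +50 carries a steel bridge plate (x and y within 35 and 25) at heights 118 to 136. The block slides along y on a bed (y -200 to -70, cheeks 84 high); home is towards +y, against a stop bar.
- upper_bush (a point): Centre of the top mouth of the bridge's bush, 136 mm above the bench, axes as the jig. Vertical through hole 16.5 mm in diameter and 18 mm long, its mouth chamfered 3 mm.
- lower_bush (a point): Centre of the top mouth of the block's bush, 88 mm above the bench, axes as the jig. Vertical through hole 16.5 mm in diameter and 20 mm long, its mouth chamfered 3 mm; the block's underside is 68 mm and the base's top 18 mm above the bench. With the block home it is exactly under the upper bush, 48 mm lower.
- block_handle (a point): Top centre of the round wooden post standing on the block, by which it is slid: 20 mm in diameter, 47 mm tall, its top 135 mm above the bench. It stands 110 mm to the jig's -y side of the block's bush.
- block (a joint): How far the block is out from home along the jig's -y axis, in m: 0 = home, hard against the stop; at most 0.06. It slides with about 3 N of friction and stays where it is left.
- rack: Dark wooden pin rack, fixed, 130 (x) x 60 (y) x 60 mm high. Origin at the centre of its underside. Two upright holes of 16.5 mm diameter, 45 mm deep (floor 15 mm above the bench), lie at x -35 and +35 mm; either may hold the long pin, the other has the short pin.
- pin: The long pin, loose, standing upright in the rack: steel shaft 14 mm in diameter and 112 mm long with a chamfered tip (to 10 mm diameter over the last 3 mm), under a round wooden knob 26 mm in diameter and 44 mm tall. About 0.15 kg (varies). Origin at the centre of the tip, z along the pin to the knob; the knob spans z 112 to 156 mm.
- pin_tip (a point): Centre of the long pin's tip (lower end).
- pin_collar (a point): Centre of the underside of the long pin's knob, 112 mm from the tip.
- short_pin: Short pin in the rack's other hole, to be left alone: the same knob (26 x 44 mm) and shaft diameter, but the shaft only 60 mm long. Origin at the centre of its tip, z up.
- hammer: Hammer, 260 mm long, lying on the bench along its x axis, handle to -x; leave alone. Origin at its underside.
- glue: Jar, 60 mm in diameter, 100 mm high, standing on the bench; leave alone. Origin at the centre of its underside.
- tin: Plain metal tin, 72 mm in diameter, 60 mm high, standing on the bench; leave alone. Origin at the centre of its underside.
Not all that is in view belongs to the job. Leave any green or turquoise look-alike of the pin alone.

How it is judged:
By the outcome, as a careful person would: the job done as asked, in the order asked, and still so for the second after the job is handed in, while the arm keeps its last pose, push and grip.
It also fails if it takes over 66 s, if anything falls off the work surface, if the arm or the gripper's body presses on something with over 40 N, if the wrist force passes 120 N, or if a joint passes its speed limit or range.

## Working session

There is one attempt and no reset: what is moved stays moved. The work goes in short steps, Python scripts to look and compute and a tool call to move; the robot and the scene stay as the last step left them, time stands still between calls to the robot, and variables do not carry over. Pictures are saved under pics/ and viewed, about 8 in all and at most 12, crops included, and the job is handed in when it is done.

Besides the shell and the picture viewer there is one more tool, called after "Request:" as a command line: name --pt "numbers of a row" for each row, then --argument value for the rest. move_arm: Moves the arm, as the interface text tells. Its arguments: {"type":"object","properties":{"moves":{"type":"array","items":{"type":"array","items":{"type":"number"}}},"grip_force":{"type":"number"}},"required":["moves"]}

```bash
mkdir -p pics; cat > h.py <<'E'
import numpy as np, cv2
from workcell import manip, cams
from scipy.spatial.transform import Rotation as R
def rot(p):
    r=np.array(p["rotation"],float)
    return r if r.shape==(3,3) else R.from_quat(r).as_matrix()
def K(p): return np.array([[p["fx"],0,p["cx"]],[0,p["fy"],p["cy"]],[0,0,1.]])
def ray(p,uv):
    q=cv2.undistortPoints(np.array([[uv]],float),K(p),np.array(p["dist_coeffs"],float))[0,0]
    return rot(p)@np.array([q[0],-q[1],-1])
def atz(p,uv,z):
    d=ray(p,uv);o=np.array(p["xyz"]);return o+d*(z-o[2])/d[2]
def proj(p,X):
    c=(np.atleast_2d(X)-np.array(p["xyz"]))@rot(p)*[1,-1,-1]
    return cv2.projectPoints(c,np.zeros(3),np.zeros(3),K(p),np.array(p["dist_coeffs"],float))[0][:,0]
def shot(n,f):
    p=cams.camera_params(n);im=cams.camera(n);cv2.imwrite(f,im[...,::-1]);return p,im
E
python3 - <<'E'
from h import *
for n in("scene","top"):
    p,im=shot(n,f"pics/{n}0.png");print(n,p)
o=manip.get_obs();print(o)
E
```

```text
scene {'fx': 464.0014443237007, 'fy': 464.0014443237007, 'cx': 320.8843294808665, 'cy': 238.86411041350465, 'dist_coeffs': array([0.03735185, 0.        , 0.        , 0.        , 0.        ]), 'xyz': array([0.88281115, 0.58181491, 0.70146496]), 'rotation': array([0.12143814, 0.3754818 , 0.87557928, 0.27861644])}
top {'fx': 553.7530491529465, 'fy': 553.7530491529465, 'cx': 326.1113742042816, 'cy': 238.9198617322642, 'dist_coeffs': array([-0.16290086,  0.        ,  0.        ,  0.        ,  0.        ]), 'xyz': array([0.39045884, 0.08108241, 1.06552803]), 'rotation': array([-0.05198878,  0.04825428,  0.71484761, -0.69567347])}
{'clock': 0.1, 'joint_pos': array([-1.25860358,  0.33280983, -0.06473909,  1.46085118,  0.02162907,
        1.34992497, -0.08851013]), 'joint_velocities': array([-6.25268991e-05, -1.20991609e-03,  1.50963071e-03, -2.38900475e-03,
       -2.82938356e-03, -1.48651729e-04, -2.90233644e-04]), 'tau': array([ 1.70875792e-03, -6.26739979e+01,  4.92280663e-02, -3.92431784e+01,
        1.63084612e-02,  6.96478135e-03, -3.26776285e-05]), 'position': array([0.20523652, 0.58997914, 0.23059782]), 'ee_rot': array([ 8.15022540e-01,  5.79428890e-01, -5.05707183e-04,  4.05560067e-04]), 'ft_force': array([-0.59189558,  0.26982863, -0.09810595]), 'torque': array([ 0.00656786, -0.0083575 , -0.00739993]), 'grip_width': 0.9993700663837604}
```

View pics/scene0.png

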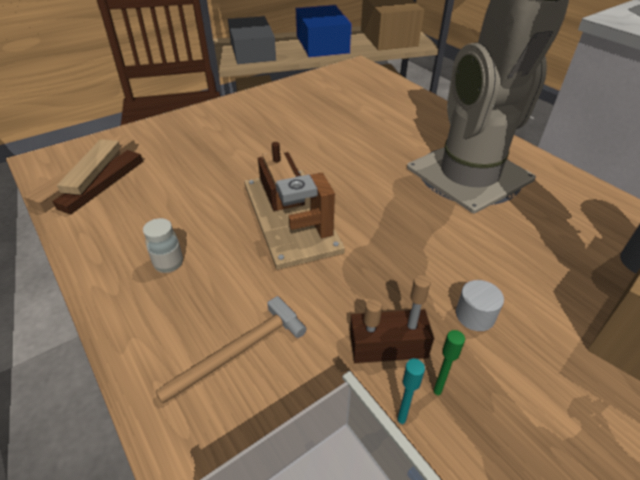

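View pics/top0.png

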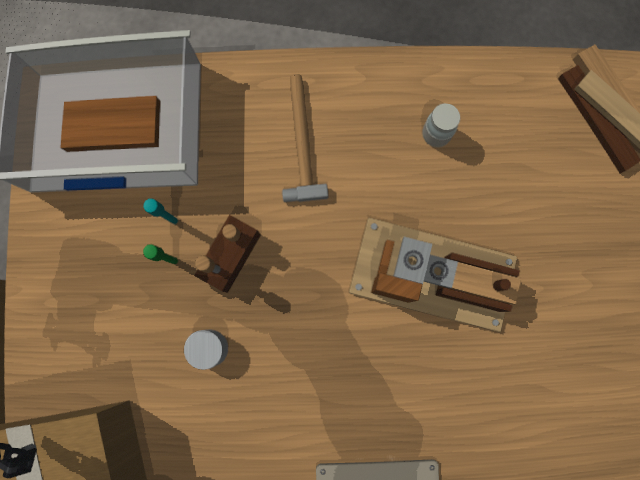

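The scene view shows the rack with two wooden knobs: a tall one at (421,290) and a low one at (373,312). Turquoise (413,372) and green (453,345) look-alikes stand beside it. In the top view the candidates are (203,264) and (231,230). The one on the tin's side is the taller, so it is the long pin. The bridge bush is at about (414,260), the block bush at (439,270) and the handle at (502,285). An enlarged crop should confirm this.

```bash
python3 - <<'E'
from h import *
t=cv2.imread("pics/top0.png");s=cv2.imread("pics/scene0.png")
a=cv2.resize(t[210:340,345:545],None,fx=4,fy=4,interpolation=3)[:, :800]
a=cv2.resize(t[210:310,345:545],None,fx=4,fy=4,interpolation=3)[:340]
b=cv2.resize(t[205:300,180:280],None,fx=2.6,fy=2.6,interpolation=3)
c=cv2.resize(s[270:370,340:500],None,fx=2.5,fy=2.5,interpolation=3)
im=np.zeros((600,800,3),np.uint8);im[:340]=a;im[345:345+b.shape[0],:b.shape[1]]=b;im[345:345+c.shape[0],300:300+c.shape[1]]=c[:255]
cv2.imwrite("pics/crop1.png",im)
p=cams.camera_params("top")
U=atz(p,(414,260),.136);L=atz(p,(439,270),.088);H=atz(p,(502,285),.135)
print("U",U,"L",L,"H",H)
for n,uv,z in(("long",(203,264),.171),("short",(231,230),.119)):print(n,atz(p,uv,z))
for uv in((374,226),(358,287),(512,261),(497,323)):print("screws",atz(p,uv,.018))
for uv in((231,216),(260,234),(226,292)):print("rack",atz(p,uv,.06))
E
```

```text
U [ 0.4831591  -0.06346281  0.136     ] L [ 0.46874041 -0.11493553  0.088     ] H [ 0.43582693 -0.21332724  0.135     ]
long [0.48239709 0.28677673 0.171     ]
short [0.54599428 0.24942796 0.119     ]
screws [ 0.56264109 -0.00789237  0.018     ]
screws [0.44672324 0.02682126 0.018     ]
screws [ 0.48711487 -0.27335064  0.018     ]
screws [ 0.36952593 -0.23625026  0.018     ]
rack [0.58202734 0.25990497 0.06      ]
rack [0.54668122 0.20600682 0.06      ]
rack [0.44142853 0.26966237 0.06      ]
```

View pics/crop1.png

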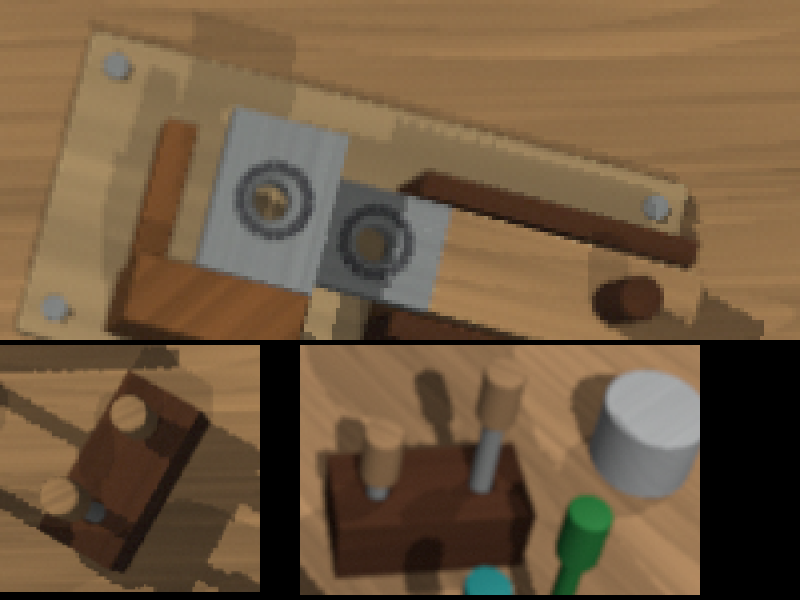

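The crop confirms the long pin: it is the tall one with bare shaft showing, at (203,264) in the top view. The short one at (231,230) has its knob almost on the rack. The block is about 53 mm out. Next I go over the handle.

```bash
cat >> h.py <<'E'
def go(xyz,yaw=None,base=None,pr=True):
    """row (tool axes at present measured pose) to reach world TCP xyz, tool x at world yaw deg, pointing down"""
    o=manip.get_obs();R0=R.from_quat(o["ee_rot"]);d=R0.inv().apply(np.array(xyz)-o["position"])
    if yaw is None: rv=np.zeros(3)
    else:
        c,s=np.cos(np.radians(yaw)),np.sin(np.radians(yaw))
        Rt=R.from_matrix(np.array([[c,s,0],[s,-c,0],[0,0,-1]]));rv=np.degrees((R0.inv()*Rt).as_rotvec())
    print("row",rv.round(2),d.round(4));return rv,d
E
python3 - <<'E'
from h import *
p=cams.camera_params("top")
print(atz(p,(505,284.5),.135),"green",atz(p,(152,251),.15),"long",atz(p,(202.3,263),.171))
go((.45,.2,.30),70);go((.425,-.2,.30),73.8)
E
```

```text
[ 0.43648705 -0.2186662   0.135     ] green [0.50877466 0.38011046 0.15      ] long [0.48407119 0.28794722 0.171     ]
row [0.   0.07 0.82] [-0.288   0.3593 -0.069 ]
row [ 0.    0.07 -2.98] [-0.674   0.4671 -0.0685]
```

Request:
move_arm --pt "0 0 0.8 -0.29 0.36 -0.07 0.05" --pt "0 0 0.8 -0.29 0.36 -0.07 0.05" --pt "0 0 0.8 -0.29 0.36 -0.07 0.05" --pt "0 0 0.8 -0.29 0.36 -0.07 0.05" --pt "0 0 0.8 -0.29 0.36 -0.07 0.05" --pt "0 0 0.8 -0.29 0.36 -0.07 0.05" --pt "0 0 0.8 -0.29 0.36 -0.07 0.05" --pt "0 0 0.8 -0.29 0.36 -0.07 0.05" --pt "0 0 0.8 -0.29 0.36 -0.07 0.05" --pt "0 0 0.8 -0.29 0.36 -0.07 0.05"

```text
clock: 1.1
position: [0.4525, 0.193, 0.3021]
ee_rot: [0.821, 0.571, 0.001, 0.001]
ft_force: [-0.2, 0.6, 0.7]
grip_width: 0.588
```

```bash
python3 - <<'E'
from h import *
go((.425,-.18,.30),73.8)
p=cams.camera_params("wrist");print(manip.get_obs()["position"],p)
E
```

```text
row [ 0.08 -0.01 -4.16] [-0.3593  0.104   0.0022]
[0.45250053 0.19302319 0.30210505] {'fx': 330.6488829148, 'fy': 330.6488829148, 'cx': 325.6906377650684, 'cy': 240.7102639808073, 'dist_coeffs': array([-0.00790351,  0.        ,  0.        ,  0.        ,  0.        ]), 'xyz': array([0.3760318 , 0.22066922, 0.44393746]), 'rotation': array([-0.13106276, -0.09122623,  0.56363598,  0.81044112])}
```

Request:
move_arm --pt "0 0 -4.2 -0.36 0.104 0.002 0.05" --pt "0 0 -4.2 -0.36 0.104 0.002 0.05" --pt "0 0 -4.2 -0.36 0.104 0.002 0.05" --pt "0 0 -4.2 -0.36 0.104 0.002 0.05" --pt "0 0 -4.2 -0.36 0.104 0.002 0.05" --pt "0 0 -4.2 -0.36 0.104 0.002 0.05" --pt "0 0 -4.2 -0.36 0.104 0.002 0.05" --pt "0 0 -4.2 -0.36 0.104 0.002 0.05" --pt "0 0 -4.2 -0.36 0.104 0.002 0.05" --pt "0 0 -4.2 -0.36 0.104 0.002 0.05"

```text
clock: 2.1
position: [0.4246, -0.1756, 0.2991]
ee_rot: [0.798, 0.603, -0.0, -0.0]
ft_force: [0.5, 0.4, 0.7]
grip_width: 0.584
```

```bash
python3 - <<'E'
from h import *
p,im=shot("wrist","pics/w1.png");print(manip.get_obs()["position"],p["xyz"])
for X in((.4832,-.0635,.136),(.4687,-.115,.088),(.437,-.2195,.135)):print(proj(p,X))
E
```

```text
[ 0.4248699  -0.17475282  0.29904329] [ 0.34646182 -0.15406054  0.44103755]
[[452.78248377 246.69762214]]
[[389.20076056 232.5626358 ]]
[[286.52916013 244.54484554]]
```

View pics/w1.png

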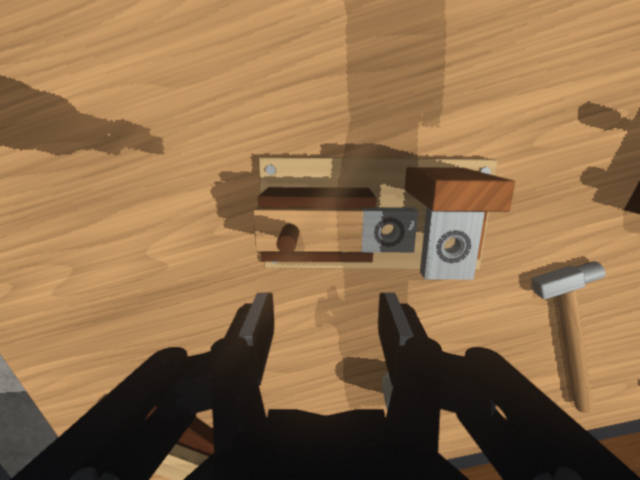

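The bush at (453,246) and the handle top at (286,245) match my projections, so the positions hold. Now I descend astride the handle.

```bash
python3 - <<'E'
from h import *
go((.4375,-.2195,.19),73.8);go((.4375,-.2195,.103),73.8)
E
```

```text
row [-0.03 -0.01  0.47] [-0.0397  0.0244  0.109 ]
row [-0.03 -0.01  0.47] [-0.0397  0.0244  0.196 ]
```

Request:
move_arm --pt "0 0 0.5 -0.04 0.0245 0.05 0.05" --pt "0 0 0.5 -0.04 0.0245 0.08 0.05" --pt "0 0 0.5 -0.04 0.0245 0.11 0.05" --pt "0 0 0.5 -0.04 0.0245 0.13 0.05" --pt "0 0 0.5 -0.04 0.0245 0.15 0.05" --pt "0 0 0.5 -0.04 0.0245 0.17 0.05" --pt "0 0 0.5 -0.04 0.0245 0.19 0.05" --pt "0 0 0.5 -0.04 0.0245 0.196 0.05" --pt "0 0 0.5 -0.04 0.0245 0.196 0.05"

```text
clock: 3.05
position: [0.4373, -0.2198, 0.1027]
ee_rot: [0.8, 0.6, -0.001, -0.001]
ft_force: [0.5, 0.7, 0.2]
grip_width: 0.587
```

```bash
python3 - <<'E'
from h import *
o=manip.get_obs();print(o["position"],o["ft_force"]);go((.4375,-.2195,.103),73.8)
E
```

```text
[ 0.43730579 -0.2197962   0.10267827] [0.52749551 0.70700193 0.15675726]
row [-0.11  0.01  0.  ] [ 0.0003  0.0001 -0.0003]
```

Request:
move_arm --pt "0 0 0 0 0 0 0.024" --pt "0 0 0 0 0 0 0.024" --pt "0 0 0 0.008 0 0 0.024" --pt "0 0 0 0.016 0 0 0.024" --pt "0 0 0 0.024 0 0 0.024" --pt "0 0 0 0.032 0 0 0.024" --pt "0 0 0 0.038 0 0 0.024" --pt "0 0 0 0.044 0 0 0.024" --pt "0 0 0 0.048 0 0 0.024" --pt "0 0 0 0.048 0 0 0.024" --grip_force 30

```text
clock: 4.05
position: [0.451, -0.1738, 0.1031]
ee_rot: [0.8, 0.6, 0.0, -0.0]
ft_force: [-0.6, 0.5, -0.3]
grip_width: 0.282
```

Request:
move_arm --pt "0 0 0 0.002 0 0 0.024" --pt "0 0 0 0.004 0 0 0.024" --pt "0 0 0 0.006 0 0 0.024" --pt "0 0 0 0.007 0 0 0.024"

```text
clock: 4.45
position: [0.4526, -0.168, 0.103]
ee_rot: [0.8, 0.6, -0.0, -0.0]
ft_force: [-1.7, -2.7, -0.7]
grip_width: 0.281
```

Request:
move_arm --pt "0 0 0 0.001 0 0 0.024" --pt "0 0 0 0.002 0 0 0.024" --pt "0 0 0 0.002 0 0 0.024"

```text
clock: 4.75
position: [0.4532, -0.166, 0.1031]
ee_rot: [0.8, 0.6, -0.0, -0.0]
ft_force: [-2.5, -2.1, -1.6]
grip_width: 0.279
```

Request:
move_arm --pt "0 0 0 0.001 0 0 0.024" --pt "0 0 0 0.002 0 0 0.024" --pt "0 0 0 0.002 0 0 0.024"

```text
clock: 5.05
position: [0.4533, -0.1659, 0.1031]
ee_rot: [0.801, 0.599, -0.001, 0.0]
ft_force: [-3.7, -9.6, -2.5]
grip_width: 0.281
```

Request:
move_arm --pt "0 0 0 0.001 0 0 0.024" --pt "0 0 0 0.002 0 0 0.024" --pt "0 0 0 0.002 0 0 0.024"

```text
clock: 5.35
position: [0.4533, -0.1658, 0.1031]
ee_rot: [0.801, 0.599, -0.002, 0.001]
ft_force: [-4.6, -16.3, -2.9]
grip_width: 0.279
```

Position is stalled while the force rises to 17 N, so the block is home. I relax, open and lift.

Request:
move_arm --pt "0 0 0 -0.004 0 0 0.024" --pt "0 0 0 -0.005 0 0 0.06" --pt "0 0 0 -0.005 0 0 0.06" --pt "0 0 0 -0.005 0 -0.02 0.06" --pt "0 0 0 -0.005 0 -0.06 0.06" --pt "0 0 0 -0.005 0 -0.11 0.06" --pt "0 0 0 -0.005 0 -0.16 0.06" --pt "0 0 0 -0.005 0 -0.2 0.06" --pt "0 0 0 -0.005 0 -0.2 0.06"

```text
clock: 6.25
position: [0.4555, -0.1671, 0.3086]
ee_rot: [0.8, 0.6, 0.004, 0.002]
ft_force: [0.6, -0.1, -1.1]
grip_width: 0.702
```

```bash
python3 - <<'E'
from h import *
p,im=shot("wrist","pics/w2.png");print(p["xyz"])
pt,it=shot("top","pics/top2.png")
a=cv2.resize(im[150:300,200:520],None,fx=2.5,fy=2.5,interpolation=3)
u=proj(p,(.4832,-.0635,.136))[0];print(u)
cv2.imwrite("pics/w2c.png",a[...,::-1])
go((.45,.15,.30),60);go((.484,.288,.27),59.5)
E
```

```text
[ 0.37619287 -0.14512862  0.44990009]
[435.35987055 214.75531538]
row [ 0.09 -0.09 13.78] [ 0.3029 -0.0921  0.0042]
row [ 0.09 -0.09 14.28] [ 0.4449 -0.098   0.0343]
```

View pics/w2c.png

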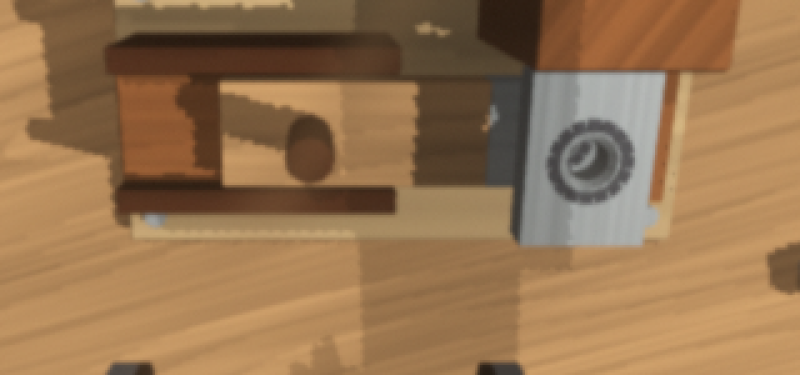

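The block sits home, with its bush hidden concentrically under the bridge's bush at wrist pixel (436,214.4), where (435.4,214.8) was predicted. Now to the long pin.

Request:
move_arm --pt "0 0 14 0.44 -0.098 0.005 0.06" --pt "0 0 14 0.44 -0.098 0.005 0.06" --pt "0 0 14 0.44 -0.098 0.005 0.06" --pt "0 0 14 0.44 -0.098 0.005 0.06" --pt "0 0 14 0.44 -0.098 0.005 0.06" --pt "0 0 14 0.44 -0.098 0.005 0.06" --pt "0 0 14 0.44 -0.098 0.005 0.06" --pt "0 0 14 0.44 -0.098 0.005 0.06" --pt "0 0 14 0.44 -0.098 0.005 0.06" --pt "0 0 14 0.44 -0.098 0.005 0.06"

```text
clock: 7.35
position: [0.48, 0.2887, 0.2954]
ee_rot: [0.865, 0.501, -0.002, -0.001]
ft_force: [-0.3, -1.0, -0.3]
grip_width: 0.702
```

```bash
python3 - <<'E'
from h import *
p,im=shot("wrist","pics/w3.png");print(manip.get_obs()["position"],proj(p,(.484,.288,.171)),proj(p,(.484,.288,.127)),proj(p,(.546,.249,.119)))
E
```

```text
[0.48030277 0.28815811 0.29540274] [[328.59986824 237.5016977 ]] [[328.35795677 223.83339784]] [[325.36137994 288.31186114]]
```

View pics/w3.png

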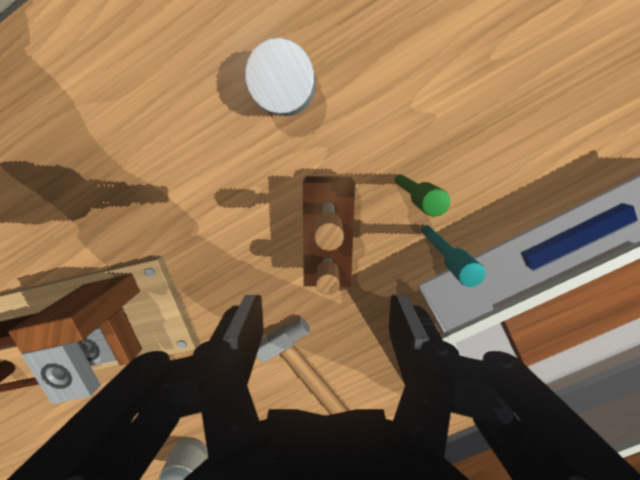

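The knob of the long pin is at (329,237), as predicted, with the short one behind at (327,285) and the jaws aligned across the rack. I go down to it.

```bash
python3 - <<'E'
from h import *
p=cams.camera_params("wrist");print(proj(p,(.4832,-.0635,.088)),proj(p,(.4832,-.0635,.136)),atz(p,(329.3,237.2),.171))
go((.484,.288,.22),59.5);go((.484,.288,.131),59.5)
E
```

```text
[[ 85.43324263 349.03151997]] [[ 55.94661868 375.61195343]] [0.48443566 0.28800823 0.171     ]
row [-0.14  0.19  0.63] [0.0019 0.0035 0.0754]
row [-0.14  0.19  0.63] [0.0022 0.0037 0.1644]
```

Request:
move_arm --pt "0 0 0.6 0.002 0.0036 0.03 0.06" --pt "0 0 0.6 0.002 0.0036 0.06 0.06" --pt "0 0 0.6 0.002 0.0036 0.09 0.06" --pt "0 0 0.6 0.002 0.0036 0.12 0.06" --pt "0 0 0.6 0.002 0.0036 0.14 0.06" --pt "0 0 0.6 0.002 0.0036 0.155 0.06" --pt "0 0 0.6 0.002 0.0036 0.165 0.06" --pt "0 0 0.6 0.002 0.0036 0.165 0.06"

```text
clock: 8.2
position: [0.4858, 0.2813, 0.1316]
ee_rot: [0.87, 0.493, -0.002, 0.0]
ft_force: [-0.7, 0.3, 0.2]
grip_width: 0.706
```

```bash
python3 - <<'E'
from h import *
go((.4842,.288,.131),59.5);print(manip.get_obs()["ft_force"])
im=cv2.imread("pics/w3.png");a=cv2.resize(im[320:410,0:150],None,fx=5,fy=5,interpolation=3);cv2.imwrite("pics/c3.png",a)
E
```

```text
row [-0.06  0.17 -0.43] [ 0.0049 -0.0048  0.0006]
[-0.68816646  0.26121155  0.22165577]
```

View pics/c3.png

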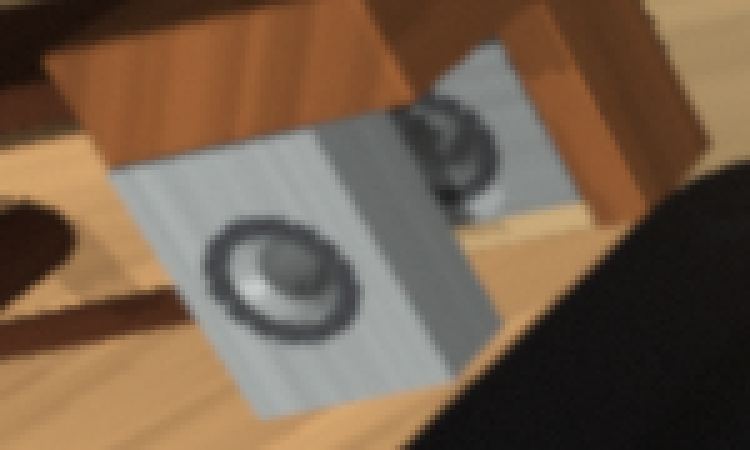

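The crop shows the lower ring centred at about (85.6,349.5), against (85.4,349.0) predicted for home, with the block on its stop bar. I correct the residual TCP offset, then grip.

Request:
move_arm --pt "0 0 -0.4 0.005 -0.005 0.0005 0.06" --pt "0 0 -0.4 0.005 -0.005 0.0005 0.06" --pt "0 0 -0.4 0.005 -0.005 0.0005 0.06"

```text
clock: 8.5
position: [0.485, 0.2901, 0.1335]
ee_rot: [0.868, 0.497, 0.001, -0.0]
ft_force: [-0.6, -0.0, 0.2]
grip_width: 0.705
```

```bash
python3 - <<'E'
from h import *
go((.4842,.288,.131),59.5);print(manip.get_obs()["ft_force"])
E
```

```text
row [ 0.02 -0.07  0.06] [-0.0022  0.0003  0.0025]
[-0.60761131 -0.02489936  0.24762698]
```

Request:
move_arm --pt "0 0 0 -0.002 0 0.0025 0.06" --pt "0 0 0 -0.002 0 0.0025 0.06" --pt "0 0 0 -0.002 0 0.0025 0.01" --pt "0 0 0 -0.002 0 0.0025 0.01" --pt "0 0 0 -0.002 0 0.0025 0.01" --pt "0 0 0 -0.002 0 0.0025 0.01" --pt "0 0 0 -0.002 0 0.0025 0.01" --pt "0 0 0 -0.002 0 0.0025 0.01" --grip_force 60

```text
clock: 9.3
position: [0.484, 0.2879, 0.1306]
ee_rot: [0.868, 0.496, 0.0, -0.0]
ft_force: [-0.0, 0.4, 3.0]
grip_width: 0.291
```

Request:
move_arm --pt "0 0 0 0 0 -0.01 0.01" --pt "0 0 0 0 0 -0.025 0.01" --pt "0 0 0 0 0 -0.045 0.01" --pt "0 0 0 0 0 -0.07 0.01" --pt "0 0 0 0 0 -0.095 0.01" --pt "0 0 0 0 0 -0.12 0.01" --pt "0 0 0 0 0 -0.145 0.01" --pt "0 0 0 0 0 -0.165 0.01" --pt "0 0 0 0 0 -0.18 0.01" --pt "0 0 0 0 0 -0.18 0.01"

```text
clock: 10.3
position: [0.4844, 0.2878, 0.3126]
ee_rot: [0.868, 0.496, 0.001, -0.0]
ft_force: [-0.3, -0.8, -1.6]
grip_width: 0.288
```

```bash
python3 - <<'E'
from h import *
o=manip.get_obs();print(o["position"],o["ft_force"],o["grip_width"])
go((.47,.10,.31),62);go((.482,-.045,.31),70)
E
```

```text
[0.48438943 0.2878006  0.31258837] [-0.34300458 -0.75694723 -1.57730445] 0.28848883140295195
row [ 0.07 -0.16 -2.5 ] [-0.1691  0.0829  0.0022]
row [  0.08  -0.15 -10.5 ] [-0.288   0.1668  0.002 ]
```

```bash
python3 - <<'E'
from h import *
go((.4835,-.0635,.31),65)
E
```

```text
row [ 0.07 -0.16 -5.5 ] [-0.3032  0.1775  0.0019]
```

Request:
move_arm --pt "0 0 -1 -0.03 0.018 0.002 0.01" --pt "0 0 -1 -0.065 0.038 0.002 0.01" --pt "0 0 -2 -0.105 0.061 0.002 0.01" --pt "0 0 -3 -0.145 0.085 0.002 0.01" --pt "0 0 -3 -0.185 0.108 0.002 0.01" --pt "0 0 -4 -0.225 0.132 0.002 0.01" --pt "0 0 -5 -0.26 0.152 0.002 0.01" --pt "0 0 -5.5 -0.285 0.167 0.002 0.01" --pt "0 0 -5.5 -0.303 0.1775 0.002 0.01" --pt "0 0 -5.5 -0.303 0.1775 0.002 0.01"

```text
clock: 11.3
position: [0.4822, -0.0669, 0.3076]
ee_rot: [0.845, 0.535, -0.001, -0.0]
ft_force: [-0.3, 0.1, -0.9]
grip_width: 0.288
```

Request:
move_arm --pt "0 0 0 0 0 0 0.01" --pt "0 0 0 0 0 0 0.01"

```text
clock: 11.5
position: [0.4829, -0.0623, 0.3078]
ee_rot: [0.843, 0.538, -0.0, -0.0]
ft_force: [-0.7, 0.9, -0.5]
grip_width: 0.291
```

```bash
python3 - <<'E'
from h import *
o=manip.get_obs();print(o["position"],o["ft_force"],o["grip_width"])
p,im=shot("wrist","pics/w4.png");P=o["position"]
ps,s=shot("scene","pics/s4.png")
tip=P-[0,0,.116]
print("w",proj(p,[tip,P,(.4835,-.0635,.136)]));print("s",proj(ps,[tip,P,(.4835,-.0635,.136)]))
a=cv2.resize(im[140:260,240:420],None,fx=4,fy=4,interpolation=3)[:, :400] if 0 else cv2.resize(im[130:330,230:430],None,fx=2,fy=2,interpolation=3)
b=cv2.resize(s[70:220,230:360],None,fx=3,fy=3,interpolation=3)
c=np.zeros((450,800,3),np.uint8);c[:400,:400]=a;c[:450,405:795]=b
cv2.imwrite("pics/c4.png",c[...,::-1])
E
```

```text
[ 0.48293571 -0.06226953  0.30777988] [-0.71761674  0.88040397 -0.45846733] 0.2906277484463873
w [[326.56313165 235.90206973]
 [327.06791348 307.53276712]
 [325.54446239 219.85263597]]
s [[295.71687463 160.6357541 ]
 [293.43383249 105.06495613]
 [296.09812685 183.69938038]]
```

View pics/c4.png

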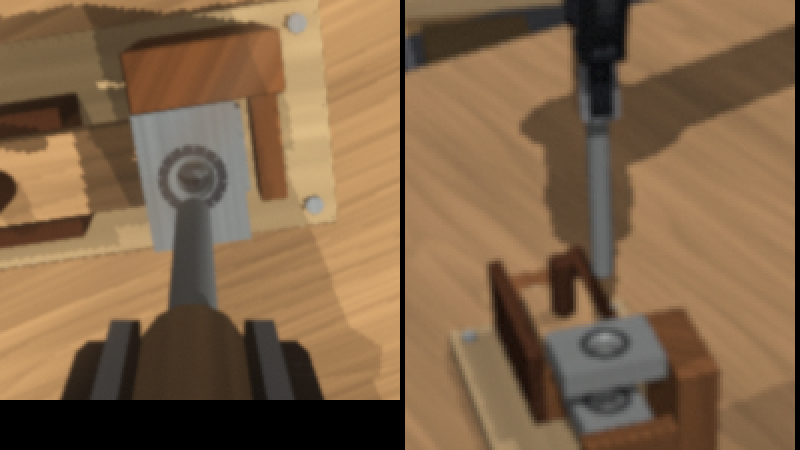

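Wrist view: tip at about (327,233), bush at (326.5,218.5). The scene view agrees to about 1 px, and the pin is upright to about 1°. I lower it to just over the mouth and compare there.

```bash
python3 - <<'E'
from h import *
print(atz(cams.camera_params("wrist"),(326.5,218.5),.136),atz(cams.camera_params("scene"),(296.3,184.7),.136))
go((.4835,-.0635,.264),65)
E
```

```text
[ 0.48290702 -0.06219932  0.136     ] [ 0.48499933 -0.06046488  0.136     ]
row [-0.03  0.01  0.12] [-0.0009  0.0009  0.044 ]
```

Request:
move_arm --pt "0 0 0 0 0 0.015 0.01" --pt "0 0 0 0 0 0.03 0.01" --pt "0 0 0 0 0 0.04 0.01" --pt "0 0 0 0 0 0.044 0.01" --pt "0 0 0 0 0 0.044 0.01" --pt "0 0 0 0 0 0.044 0.01"

```text
clock: 12.2
position: [0.4834, -0.0633, 0.2648]
ee_rot: [0.843, 0.538, 0.0, 0.0]
ft_force: [0.3, -0.1, -1.1]
grip_width: 0.291
```

```bash
python3 - <<'E'
from h import *
o=manip.get_obs();P=o["position"];print(P,o["ft_force"])
p,im=shot("wrist","pics/w5.png");ps,s=shot("scene","pics/s5.png")
B=(.483,-.0625,.136);print(proj(p,[B,P-[0,0,.116]]),proj(ps,[B,P-[0,0,.116]]))
a=cv2.resize(im[170:270,277:377],None,fx=4,fy=4,interpolation=3)
b=cv2.resize(s[105:205,250:340],None,fx=4.4,fy=4.4,interpolation=3)
c=np.zeros((440,800,3),np.uint8);c[:400,:400]=a;c[:440,402:402+b.shape[1]]=b
cv2.imwrite("pics/c5.png",c[...,::-1])
E
```

```text
[ 0.48338531 -0.06333517  0.26480072] [ 0.25913177 -0.13935373 -1.10573892]
[[327.16206913 230.40635131]
 [326.50364373 235.69011186]] [[296.5766625  183.85785565]
 [295.97551711 178.5542483 ]]
```

View pics/c5.png

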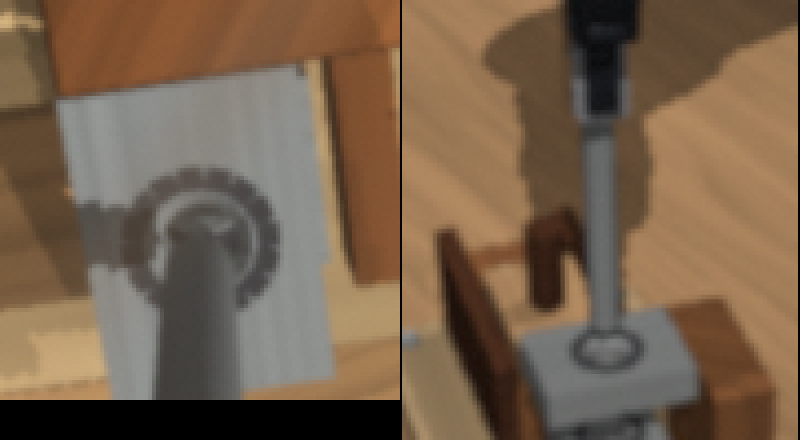

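Tip is centred over the mouth within about 2 mm: wrist tip (328,233) against bush (327,230), scene columns 296.1 and 296.6. That is well inside the chamfer's capture, so I descend gently while watching force.

Request:
move_arm --pt "0 0 0 -0.0005 0.001 0.003 0.01" --pt "0 0 0 -0.0005 0.001 0.007 0.01" --pt "0 0 0 -0.0005 0.001 0.011 0.01" --pt "0 0 0 -0.0005 0.001 0.014 0.01" --pt "0 0 0 -0.0005 0.001 0.017 0.01" --pt "0 0 0 -0.0005 0.001 0.017 0.01"

```text
clock: 12.9
position: [0.4836, -0.0642, 0.2468]
ee_rot: [0.843, 0.537, -0.0, -0.0]
ft_force: [-0.6, 0.2, -1.5]
grip_width: 0.293
```

Request:
move_arm --pt "0 0 0 0 0 0.003 0.01" --pt "0 0 0 0 0 0.006 0.01" --pt "0 0 0 0 0 0.009 0.01" --pt "0 0 0 0 0 0.012 0.01" --pt "0 0 0 0 0 0.012 0.01"

```text
clock: 13.4
position: [0.4836, -0.0642, 0.2348]
ee_rot: [0.843, 0.537, -0.0, -0.0]
ft_force: [-0.4, 1.7, -3.0]
grip_width: 0.292
```

Request:
move_arm --pt "0 0 0 0.001 -0.0005 0.003 0.01" --pt "0 0 0 0.001 -0.0005 0.007 0.01" --pt "0 0 0 0.001 -0.0005 0.011 0.01" --pt "0 0 0 0.001 -0.0005 0.015 0.01" --pt "0 0 0 0.001 -0.0005 0.019 0.01" --pt "0 0 0 0.001 -0.0005 0.023 0.01" --pt "0 0 0 0.001 -0.0005 0.023 0.01"

```text
clock: 14.1
position: [0.4835, -0.0632, 0.2117]
ee_rot: [0.843, 0.537, -0.0, -0.0]
ft_force: [-0.9, 0.5, -0.7]
grip_width: 0.284
```

Request:
move_arm --pt "0 0 0 0 0 0.003 0.01" --pt "0 0 0 0 0 0.006 0.01" --pt "0 0 0 0 0 0.009 0.01" --pt "0 0 0 0 0 0.012 0.01" --pt "0 0 0 0 0 0.015 0.01" --pt "0 0 0 0 0 0.018 0.01" --pt "0 0 0 0 0 0.018 0.01"

```text
clock: 14.8
position: [0.4836, -0.0632, 0.1938]
ee_rot: [0.843, 0.537, -0.0, -0.0]
ft_force: [-0.7, -0.1, -2.0]
grip_width: 0.29
```

Request:
move_arm --pt "0 0 0 0 0 0.004 0.01" --pt "0 0 0 0 0 0.008 0.01" --pt "0 0 0 0 0 0.012 0.01" --pt "0 0 0 0 0 0.017 0.01" --pt "0 0 0 0 0 0.022 0.01" --pt "0 0 0 0 0 0.027 0.01" --pt "0 0 0 0 0 0.031 0.01" --pt "0 0 0 0 0 0.033 0.01" --pt "0 0 0 0 0 0.033 0.01"

```text
clock: 15.7
position: [0.4836, -0.0632, 0.161]
ee_rot: [0.843, 0.537, -0.0, -0.0]
ft_force: [-0.1, 1.3, -1.1]
grip_width: 0.292
```

```bash
python3 - <<'E'
from h import *
o=manip.get_obs();P=o["position"];print(P,o["ft_force"],o["joint_velocities"].round(3))
p,im=shot("wrist","pics/w6.png");ps,s=shot("scene","pics/s6.png")
B=np.array((.4833,-.063,0));print(proj(ps,[B+[0,0,P[2]-.0036],B+[0,0,.136],B+[0,0,P[2]-.1156]]),proj(ps,[B+[0,0,.068]]))
a=cv2.resize(im[150:290,257:397],None,fx=2.8,fy=2.8,interpolation=3)
b=cv2.resize(s[120:260,240:350],None,fx=3.5,fy=3.5,interpolation=3)
c=np.zeros((490,800,3),np.uint8);c[:392,:392]=a;c[:490,402:402+b.shape[1]]=b
cv2.imwrite("pics/c6.png",c[...,::-1])
E
```

```text
[ 0.48364575 -0.06318319  0.16101297] [-0.06558901  1.27049817 -1.1186498 ] [-0.002 -0.006  0.002 -0.006  0.001  0.007 -0.003]
[[295.95676115 175.08916624]
 [296.31662367 183.78717934]
 [297.71463821 217.71249013]] [[297.38358934 209.65946404]]
```

View pics/c6.png

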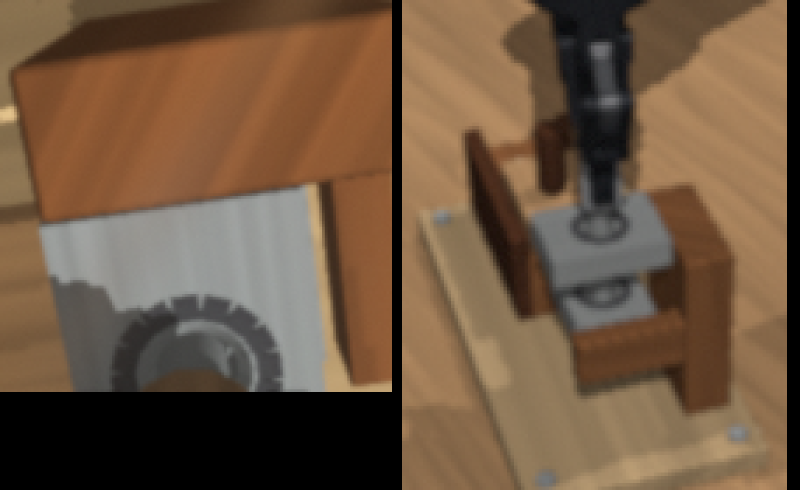

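The scene view shows the shaft going through both bushes and the knob held about 21 mm above the bridge. Force is about 1 N and the arm is still. I hand in.

```bash
python3 -c "
from h import *
print(manip.hand_in())"
```

```text
the job is handed in; nothing more can be done
None
```

I handed the job in with the long pin held upright and still through both bushes; no verdict came back. It took about 16 s of the 66 s allowed.

- **Block:** I pushed it along by its handle, about 53 mm by the camera. It stalled against its stop at about 17 N, and the lower bush then showed within about 0.5 px of where it should be at home.
- **Pin:** I took the long pin from the rack afterwards and threaded it from above with no more than about 3 N measured.
- **Last checks:** From the tool height and the grip offset, the tip is about 45 mm above the bench, 23 mm below the block. The underside of the knob is about 157 mm up, 21 mm above the bridge. The outside force was about 1–2 N, and joint speeds were near zero.
- **Seen and not seen:** The last picture shows the knob clear of the bridge and the pin in the bridge's bush. The tip below the block is hidden in that view, so its height is worked out rather than seen.
- **Disagreements:** The cameras differed by about 2–3 mm on where the bridge's bush is, and just above the bush the tip looked up to 2.5 mm off. The pin went in without jamming.

I did not touch the short pin, the look-alikes or the other things on the bench.

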